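# Rock test of a pump cover with a straightedge

### The arm

A 6-joint arm with a two-finger parallel gripper is mounted at the origin on the work surface. World frame = base frame: x ahead of the robot, y to its left, z up, the work surface at z = 0. Lengths are in mm, angles in rad, forces in N, time in s.
With the tool pointing down it reaches from about 325 to 750 mm from the base axis. Payload 7.6 kg.
Tool frame: the origin (TCP) lies on the centre line of the jaws, within the pads' length; the fingertips stand 17 mm ahead of it and the grasp point (between the pads) lies 2 mm behind it; z points along the fingers, y is the line along which they close (so a half turn about z gives the same grasp; the last joint's range is limited). The gripper opens to 85 mm and grips with 20 to 120 N. Pads are 22 mm wide; open, the fingers measure 114 mm over their backs; the gripper's body (76 mm by 85 mm) begins 54 mm behind the grasp point. The pads swing forward as they close: fully open they stand 13 mm farther back than shut.
Start: joints at [-1.242, 0.052, 1.401, -0, 1.689, -0.07], TCP at [203.889, -483.811, 248.323] pointing down, gripper open.
Joint ranges: [-2.9, 2.9], [-0.91, 2.17], [0.12, 2.37], [-1.06, 4.2], [0.26, 2.73], [-2.93, 2.93]. Speed limits (rad/s): [2.57, 2.57, 3.01, 3.14, 3.14, 3.14].

### API

Orientations are given as a unit quaternion [w, x, y, z].
In Python, from rig import bot gives the robot as it stands. Calls block until the motion is done:
- bot.move_pose(position, orientation): joint-space move of the TCP to a pose.
- bot.line_to(position, attitude=None, velocity=150, f_stop=None): straight line of the TCP; attitude=None keeps the orientation; velocity is the mean speed in mm/s. With f_stop (N) it stops when the force on the tool has changed by that much, and returns True; else False.
- bot.set_joints(angles): joint-space move.
- bot.gripper_to(opening): finger opening in mm; the grip force is fixed at half the most; returns when the fingers have stopped.
- bot.hold(seconds).
- bot.solve_ik(position, orientation): joint angles nearest the present ones, or None.
- bot.get_state(): the state.
- bot.grab_frame(name): name is "side" or "top"; returns (picture, depth): 400x640x3 uint8, red, green, blue; 400x640 float32, mm along the optical axis (not along the pixel's ray), 0 where there is no reading.
- bot.calibration(name): a dict with "K" (3x3 intrinsics, pixels), "extrinsics" (4x4, takes a point from camera to world coordinates). Camera axes: x right, y up, looking along -z (the intrinsics and any distortion apply to the point x, -y, -z); pixel columns grow to the right and rows downward; lengths in mm; the calibration is good to about 2 mm. A picture is of the moment at which its call begins. calibration takes no time and is no camera call.
A pose or a line that the arm cannot do raises bot.Unreachable and nothing moves.
- bot.job_done(): hands the job in; it is judged then, once.
The state is a dict: "time": time; "qpos": joint angles; "qvel": joint speeds; "effort": joint torques, N m; "tool_pos": TCP position; "ee_rot": TCP orientation; "contact_force": force on the tool from outside, world axes, zero at the start; "torque": the same for the moment, N m; "finger_gap": finger opening in mm; "grasp_force": force on a finger pad.
Only numpy, scipy, OpenCV 4.12 (cv2) and the standard library are available. Lean on these libraries where they do the work, as an engineer would, in place of code of your own. Each camera call takes 0.05 s, during which the arm holds its last target. There are 200 camera calls.

### The job

Check whether the centre of the white pump cover nearer the robot stands proud: gently lay the straightedge flat across the middle of its face, between the ports, and let go; then lightly press down and hold for a moment first the straightedge's end with the hanging eye, then its plain end (about 5 N, never over 25 N), to feel whether it rocks. Then throw the sorting lever: all the way away from the robot if the straightedge rocks, all the way towards the robot if it lies solid. Leave the straightedge lying across the cover and everything else undisturbed.

Things in the scene. Friction and masses are not known exactly. Their poses are not given: they have to be found in the camera images.
- straightedge: Loose steel straightedge, flat on the table at first: blade 24 x 160 x 10 mm (x, y, z); black grip block 26 x 26 mm on the middle, 10 to 45 mm above the underside; a square dark pad 20 x 20 x 4 mm on top near each end; a hanging eye (ring, to 100 mm from the middle) at the +y end only. 0.26 to 0.38 kg. Origin: centre of the underside; y along the blade towards the eye, z up.
- grip (a point): Point inside the straightedge's grip block to hold it by, 31 mm above its underside; same axes as the straightedge. Over the cover, hold it with the fingers closing along the blade (its y), since the ports stand beside it.
- eye_pad (a point): Centre of the top of the pad at the straightedge's eye end, 58 mm along +y from the middle, 14 mm above the underside. A press counts within 20 mm of it horizontally, when 3 to 25 N is held for 0.3 s.
- plain_pad (a point): Centre of the top of the pad at the plain end, 58 mm along -y from the middle, 14 mm above the underside. A press counts as for the other pad.
- cover: The cover to test, fixed: round white plastic pump cover, 140 mm across, the nearer of two on an aluminium plate 345 x 170 mm. Its flat rim (56 to 70 mm from the centre) tops out 52 to 60 mm above the table, as the plate is packed up; the floor inside is 6 mm lower. Ports to 24 mm above that floor stand 40 mm from the centre on its +x and -x sides. Origin: 56 mm under the centre of the face, z up.
- face (a point): Centre of the cover's face at rim height, axes as the cover. The round insert there (38 mm across) either lies 2 mm below the rim (good: the straightedge rests solid on the rim) or stands 2.5 mm above it (bad: the straightedge balances level on the insert, and 1 to 2 N on either end sinks it about 2 mm until it meets the rim).
- lever (a joint): Sorting lever, black, on a grey block fixed to the table, pivoting about its block's y axis: 0 leaning fully towards the robot, 1.0 rad leaning fully away; starts near the middle and stays where it is left. Fully thrown means under 0.15 or over 0.85.
- lever_tip (a point): Centre of the 26 mm ball at the lever's top, 80 mm from the pivot; the pivot is 22 mm above the table over the block's centre. The point's axes tilt with the lever; at joint value q the lever leans 0.5 - q rad from vertical towards the robot.
- module_a: Bystander: loose complete pump module, white, 132 mm across, about 185 mm high, 0.7 kg; origin at the centre of its underside.
- module_b: Bystander: another such pump module.
- screwdriver: Bystander: loose screwdriver lying on the table.
- clip_a: Bystander: small yellow plug connector, 46 mm long, between the cover and the lever.
- clip_b: Bystander: small yellow plug connector on the robot's side of the cover.
- seal_ring: Bystander: loose black rubber ring 60 mm across.
- red_bin: Bystander: open red plastic bin 170 x 240 x 75 mm at the left edge.
- lever_base: Grey block of the lever, 70 x 50 x 25 mm, fixed; origin under its centre; its x axis points away from the robot (yaw up to 0.3 rad), the ball swings in its x-z plane. A push of about 1 N at the ball moves it.
- line_end (a point): Point on the rim 63 mm from the centre along the cover's +y. The line across the centre along y is clear of ports, 60 mm wide: the straightedge goes along it, either way round, its middle within 10 mm of the centre each way and within 0.15 rad of the line.
There are look-alikes about, which are no part of the job. There is more than one size of the straightedge; the job needs the largest. Of the things that look like the lever_base, the larger one is meant.

How it is judged:
By the outcome, as a careful person would: the job done as asked, in the order asked, and still so for the second after the job is handed in, with the robot touching nothing.
It also fails if it takes over 72 s, if anything falls off the work surface, if the arm or the gripper's body presses on something with over 40 N, if the wrist force passes 120 N, or if a joint passes its speed limit or range.

## Working session

There is one attempt and no reset: what is moved stays moved. The work goes in short steps, each a Python script; the robot and the scene stay as the last script left them, time stands still between calls to the robot, and variables do not carry over. Pictures are saved under pics/ and viewed, at most 10 in all, crops included, and the job is handed in when it is done.

```bash
ls; mkdir -p pics
cat > h.py <<'E'
import numpy as np, cv2
from rig import bot
def grab(n,save=None):
    im,d=bot.grab_frame(n); c=bot.calibration(n)
    if save: cv2.imwrite('pics/'+save,cv2.cvtColor(im,cv2.COLOR_RGB2BGR))
    return im,d,np.array(c['K']),np.array(c['extrinsics']),c
def ray(K,E,u,v,dist=None):
    p=cv2.undistortPoints(np.array([[[u,v]]],float),K,dist)[0,0]
    return E[:3,3],E[:3,:3]@np.array([p[0],-p[1],-1.])
def onz(K,E,u,v,z,dist=None):
    o,r=ray(K,E,u,v,dist); return o+r*(z-o[2])/r[2]
def cloud(d,K,E,dist=None):
    v,u=np.mgrid[:400,:640]; p=cv2.undistortPoints(np.stack([u,v],-1).reshape(-1,1,2).astype(float),K,dist).reshape(400,640,2)
    P=np.stack([p[...,0]*d,-p[...,1]*d,-d],-1)
    return P@E[:3,:3].T+E[:3,3]
E
python3 - <<'E'
from h import *
for n in ('side','top'):
    im,d,K,Ex,c=grab(n,n+'0.png'); print(n,c.keys(),K.round(1).tolist(),Ex.round(3).tolist(),{k:v for k,v in c.items() if k not in('K','extrinsics')})
    np.savez(n+'0.npz',im=im,d=d)
print(bot.get_state())
E
```

```text
pics
side dict_keys(['K', 'extrinsics']) [[389.8, 0.0, 325.1], [0.0, 389.8, 195.0], [0.0, 0.0, 1.0]] [[-0.962, 0.12, -0.244, 191.503], [-0.271, -0.503, 0.821, 1116.856], [-0.024, 0.856, 0.516, 805.18], [0.0, 0.0, 0.0, 1.0]] {}
top dict_keys(['K', 'extrinsics']) [[376.1, 0.0, 321.2], [0.0, 376.1, 199.7], [0.0, 0.0, 1.0]] [[-0.054, 0.971, -0.233, 270.592], [-0.999, -0.053, 0.014, 11.926], [0.001, 0.233, 0.972, 1111.489], [0.0, 0.0, 0.0, 1.0]] {}
{'time': 0.1, 'qpos': array([-1.24226837e+00,  5.28213699e-02,  1.40163857e+00, -3.86043631e-05,
        1.68858962e+00, -7.02715746e-02]), 'qvel': array([-0.00152873, -0.00134727, -0.00133679, -0.00069883, -0.00077123,
       -0.00018256]), 'effort': array([ 3.25932051e-04, -3.82580173e+01, -3.60987103e+01, -1.53237779e-04,
        4.75199689e-03,  1.73820723e-05]), 'tool_pos': array([ 203.81016215, -483.55839982,  247.52395121]), 'ee_rot': array([-7.19922495e-04,  9.80185836e-01,  1.98078762e-01, -1.12813458e-04]), 'contact_force': array([ 0.21215485, -0.3072929 ,  0.14201714]), 'torque': array([ 0.05457737, -0.00066293,  0.01545348]), 'grasp_force': 0.0, 'finger_gap': 85.45048017553863}
```

View pics/side0.png

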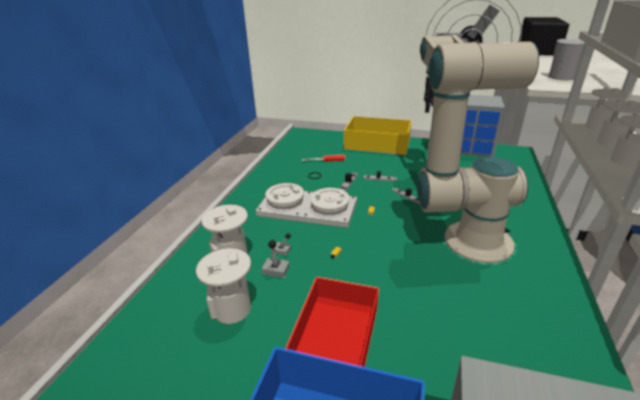

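View pics/top0.png

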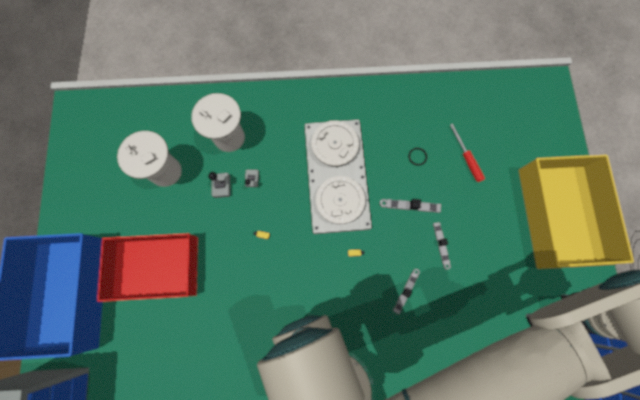

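The side view shows the plate with two covers (near one at ~(330,201)), levers at ~(275,262) and (283,245), three straightedges behind. The top view shows straightedges at (411,206), (442,245), (406,290), the near cover at (340,200), and the big lever at (220,184).

Run:
```python
from h import *
out=[]
t=np.load('top0.npz')['im'];s=np.load('side0.npz')['im']
r=lambda im,x0,y0,w,h,W,H:cv2.resize(im[y0:y0+h,x0:x0+w],(W,H),interpolation=cv2.INTER_CUBIC)
a=r(t,300,110,160,210,456,600)   # x2.85
b=r(t,195,155,80,70,340,298); c=r(s,250,165,170,150,340,300)
im=np.zeros((600,800,3),np.uint8); im[:,:456]=a; im[:298,458:798]=b; im[300:600,458:798]=c
cv2.imwrite('pics/crop1.png',im[...,::-1])
# dark/steel mask clusters from depth heights
for n in('top','side'):
    z=np.load(n+'0.npz'); c=bot.calibration(n); P=cloud(z['d'],np.array(c['K']),np.array(c['extrinsics']))
    np.save(n+'P.npy',P)
    im=z['im'].astype(int)
    hsv=cv2.cvtColor(z['im'],cv2.COLOR_RGB2HSV)
    green=cv2.inRange(hsv,(60,90,0),(95,255,255))
    m=((green==0)&(P[...,2]>-20)&(P[...,2]<200)&(P[...,0]>150)&(P[...,0]<900)&(P[...,1]>-500)&(P[...,1]<500)).astype(np.uint8)
    k,lab,st,ce=cv2.connectedComponentsWithStats(m)
    for i in range(1,k):
        if st[i,4]<25: continue
        q=P[lab==i]; print(n,st[i].tolist(),q.mean(0).round(),np.percentile(q[:,2],[5,50,95]).round(1),q[:,:2].min(0).round(),q[:,:2].max(0).round())
```

```text
top [191, 94, 54, 58, 2307] [748. 275. 128.] [  1.7 157.2 172.3] [688. 210.] [900. 400.]
top [304, 119, 68, 115, 6530] [596. -53.  41.] [ 3.1 51.6 63. ] [ 433. -150.] [798.  39.]
top [450, 124, 35, 59, 479] [ 639. -465.   15.] [-1.9 18.2 27.1] [ 565. -500.] [ 762. -425.]
top [128, 131, 54, 56, 2071] [644. 453. 128.] [ 16.1 157.1 171.7] [586. 405.] [774. 500.]
top [245, 169, 14, 18, 236] [611. 203.  23.] [ 0.6 18.6 74.9] [577. 185.] [646. 228.]
top [210, 172, 21, 26, 464] [590. 295.  34.] [  3.2  25.5 111.2] [559. 272.] [641. 332.]
top [379, 199, 63, 14, 581] [ 502. -270.   14.] [-0.4 11.  45.6] [ 478. -365.] [ 528. -178.]
top [433, 222, 18, 48, 392] [ 378. -349.   10.] [-1.1  7.8 34.1] [ 309. -369.] [ 449. -332.]
top [254, 230, 16, 10, 117] [439. 177.   8.] [-1.4  9.9 15.3] [425. 156.] [454. 200.]
top [138, 232, 61, 68, 3088] [361. 430.  17.] [ 0.4  5.1 74.1] [270. 365.] [460. 500.]
top [347, 249, 17, 8, 121] [371. -91.   8.] [-1.2 10.3 14.5] [ 360. -117.] [383. -70.]
top [393, 268, 27, 46, 393] [ 254. -230.   10.] [-0.7  8.6 34.5] [ 194. -276.] [ 317. -189.]
side [302, 155, 44, 7, 196] [ 640. -464.   14.] [ 0.6 15.5 27.9] [ 568. -498.] [ 764. -421.]
side [256, 173, 102, 55, 3390] [596. -37.  36.] [ 2.5 27.4 63.7] [ 435. -353.] [817.  44.]
side [364, 172, 33, 9, 155] [ 382. -345.    7.] [-0.4  5.8 21.1] [ 313. -382.] [ 452. -327.]
side [392, 188, 46, 25, 317] [217. -77.  80.] [ -0.   14.4 195. ] [ 150. -281.] [319. 127.]
side [195, 204, 57, 116, 3393] [697. 377. 124.] [  6.4 157.9 172.7] [587. -15.] [900. 500.]
side [368, 205, 8, 10, 60] [374. -91.   7.] [-0.2  7.2 14.8] [ 362. -133.] [388. -65.]
side [262, 234, 29, 44, 677] [598. 282.  30.] [  2.4  24.9 103. ] [560. 161.] [648. 327.]
side [331, 246, 11, 11, 83] [441. 175.   8.] [ 0.2 10.4 14.5] [428. 140.] [458. 204.]
side [292, 276, 88, 70, 4157] [368. 418.  21.] [ 2.   6.1 73.6] [274. 289.] [476. 500.]
```

View pics/crop1.png

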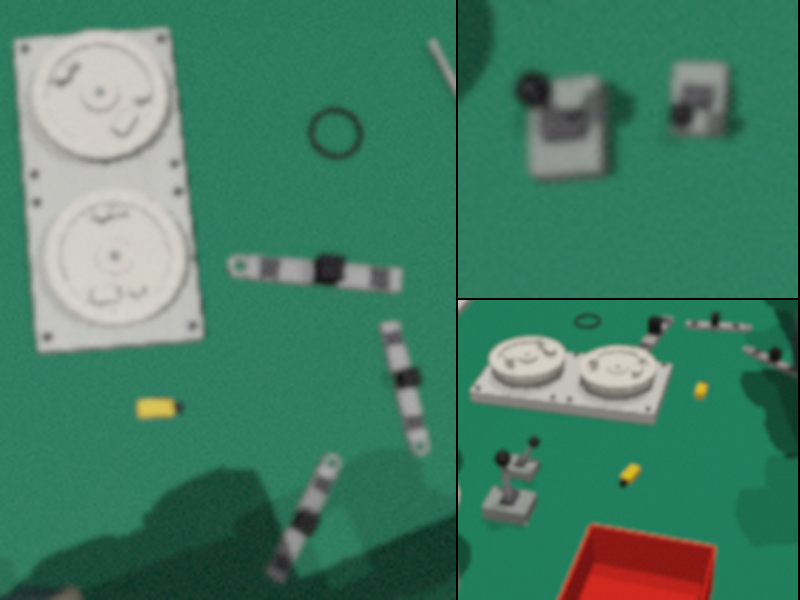

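The crop shows the largest straightedge with its eye to the left (world +y). The near cover's ports are above and below its centre (crop ~(110,212), (105,295), (137,292)), and the larger lever's ball is up and left of its block. Next I measure these from both views.

Run:
```python
from h import *
D={}
for n in('top','side'):
    z=np.load(n+'0.npz'); P=np.load(n+'P.npy'); im=z['im']; c=bot.calibration(n); K=np.array(c['K']);Ex=np.array(c['extrinsics'])
    hsv=cv2.cvtColor(im,cv2.COLOR_RGB2HSV); green=cv2.inRange(hsv,(60,90,0),(95,255,255))>0
    X,Y,Z=P[...,0],P[...,1],P[...,2]
    print('==',n)
    # grip block of long straightedge
    m=(X>470)&(X<530)&(Y<-180)&(Y>-370)&~green
    g=m&(Z>34); vv,uu=np.nonzero(g); print('grip px',uu.mean(),vv.mean(),'n',g.sum(),'xyz',np.median(P[g],0).round(1), 'z95',np.percentile(Z[g],90) if g.any() else 0)
    b=m&(Z<25); q=np.array([onz(K,Ex,u,v,7)[:2] for v,u in zip(*np.nonzero(b))],np.float32)
    r=cv2.minAreaRect(q); print('blade rect',r); mu=q.mean(0); w=np.linalg.svd(q-mu,full_matrices=0)[2][0]; print('mean',mu,'dir',w,'ang from y',np.arctan2(-w[0]*np.sign(w[1]),abs(w[1])))
    # cover
    R=np.hypot(X-520,Y+55)<85
    k=R&(Z>48)&(Z<66)&(hsv[...,1]<60); print('rim z pct',np.percentile(Z[k],[10,25,50,75,90]).round(1))
    mk=k.astype(np.uint8); 
    cs,_=cv2.findContours(cv2.morphologyEx(mk,cv2.MORPH_OPEN,np.ones((3,3))),0,1); cc=max(cs,key=cv2.contourArea)
    pts=np.array([onz(K,Ex,*p,56)[:2] for p in cc.reshape(-1,2)],np.float32); e=cv2.fitEllipse(pts); print('cover ellipse',e)
    pr=R&(Z>66); vv,uu=np.nonzero(pr); print('ports',len(uu)); 
    kk,lab,st,ce=cv2.connectedComponentsWithStats(pr.astype(np.uint8))
    for i in range(1,kk):
        if st[i,4]>3: print('  port',st[i,4],ce[i].round(1),np.median(P[lab==i],0).round(1))
    pl=(X>420)&(X<820)&(Y>-160)&(Y<50)&(Z>15)&(Z<40)&(hsv[...,1]<70); q=P[pl][:,:2].astype(np.float32); print('plate z',np.median(Z[pl]),'rect',cv2.minAreaRect(q))
    # lever
    L=(X>545)&(X<660)&(Y>240)&(Y<345)
    bl=L&(Z>80); vv,uu=np.nonzero(bl); print('ball px',uu.mean(),vv.mean(),uu.min(),uu.max(),vv.min(),vv.max(),np.median(P[bl],0).round(1),Z[bl].max())
    bk=L&(Z>18)&(Z<30)&~green&(im.min(-1)>70); q=np.array([onz(K,Ex,u,v,25)[:2] for v,u in zip(*np.nonzero(bk))],np.float32); print('base',np.median(Z[bk]),cv2.minAreaRect(q),q.mean(0))
    for nm,x,y in(('modA',748,265),('modB',644,440)):
        mm=(np.hypot(X-x,Y-y)<110)&(Z>140)&(hsv[...,1]<60); q=P[mm]; print(nm,np.percentile(q,[2,98],axis=0).round().tolist())
```

```text
== top
grip px 415.92957746478874 203.49295774647888 n 71 xyz [ 499.7 -277.6   45.1] z95 48.16093763195704
blade rect ((503.2394714355469, -270.55145263671875), (183.8675079345703, 30.032878875732422), 81.5691909790039)
mean [ 503.03104 -269.78464] dir [-0.1416284 -0.9899199] ang from y -0.1421062
rim z pct [52.  53.7 56.3 59.5 61.3]
cover ellipse ((521.8587036132812, -57.3130989074707), (138.05824279785156, 140.03897094726562), 54.738731384277344)
ports 102
  port 40 [338.  183.8] [561.4 -51.6  76.3]
  port 51 [336.7 212.3] [481.1 -44.9  69.4]
  port 10 [347.9 211.2] [481.4 -75.9  73.6]
plate z 23.89534654874319 rect ((609.049560546875, -55.18151092529297), (346.20697021484375, 170.4065704345703), 1.4061498641967773)
ball px 212.62857142857143 175.5 208 217 171 180 [595.2 295.3 110.6] 119.57224025301343
base 24.798145644043075 ((593.9812622070312, 295.8259582519531), (71.35797882080078, 50.80246353149414), 0.7581471800804138) [589.35284 293.9313 ]
modA [[694.0, 215.0, 154.0], [813.0, 335.0, 179.0]]
modB [[591.0, 411.0, 154.0], [711.0, 530.0, 178.0]]
== side
grip px 348.9642857142857
[... 332 characters left out ...]
7812, -53.89578628540039), (127.04607391357422, 154.34173583984375), 15.784408569335938)
ports 46
  port 19 [318.2 193.8] [562.2 -45.   76.7]
  port 7 [341.6 193.3] [481.7 -71.   73.4]
  port 20 [339.6 198.6] [481.5 -39.4  69.7]
plate z 25.139937113932206 rect ((609.9619750976562, -49.960601806640625), (347.2907409667969, 175.1907501220703), 1.9785085916519165)
ball px 272.35714285714283 243.9 268 276 239 250 [596.1 304.4 108.1] 116.49294145950626
base 25.864614268039077 ((594.3948974609375, 304.04742431640625), (72.6725845336914, 59.48233413696289), 2.2172014713287354) [593.0955 305.3909]
modA [[693.0, 220.0, 153.0], [813.0, 340.0, 182.0]]
modB [[591.0, 415.0, 153.0], [711.0, 536.0, 181.0]]
```

```bash
cat >> h.py <<'E'
def q(psi): return [0,np.cos(psi/2),np.sin(psi/2),0]
def st(tag=''):
    s=bot.get_state(); print(tag,'t%.1f'%s['time'],s['tool_pos'].round(1),'F',s['contact_force'].round(1),'gap %.1f'%s['finger_gap'],'gf %.1f'%s['grasp_force']); return s
E
python3 - <<'E'
from h import *
bot.move_pose([501,-279,110],q(-.14)); st('above')
print(bot.line_to([501,-279,31],velocity=80,f_stop=8)); st('down')
bot.gripper_to(20); st('closed')
bot.line_to([501,-279,160],velocity=150); st('up')
for n in('top','side'):
    im,d,*_=grab(n,n+'1.png'); np.savez(n+'1.npz',im=im,d=d)
t=np.load('top1.npz')['im'][110:310,300:500]; s=np.load('side1.npz')['im'][90:290,250:450]
cv2.imwrite('pics/c2.png',np.hstack([cv2.resize(a,(400,400),interpolation=2) for a in(t,s)])[...,::-1])
E
```

```text
above t1.5 [ 500.8 -279.8  110.5] F [-0.1 -0.3  0. ] gap 85.3 gf 0.0
False
down t2.7 [ 501.4 -279.2   31.7] F [ 0.1 -0.2  0.5] gap 85.8 gf 0.0
closed t3.2 [ 501.2 -279.1   31.3] F [-0.1  1.3  2.8] gap 25.4 gf 60.5
up t4.3 [ 500.4 -278.6  158.4] F [-0.5  0.4 -2.9] gap 24.7 gf 59.9
```

View pics/c2.png

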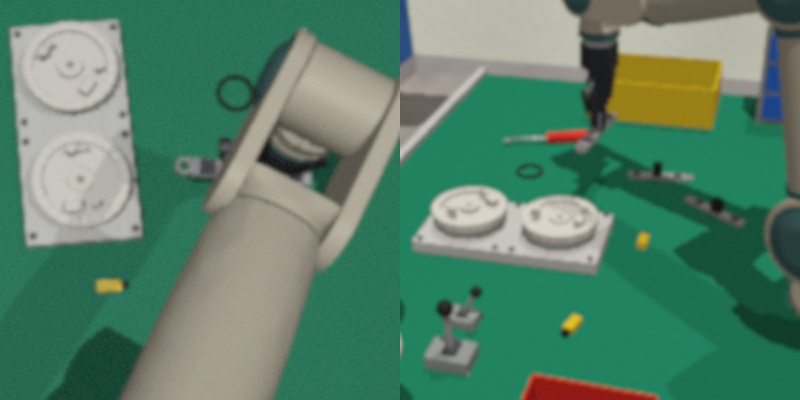

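The straightedge is held: gap 25 mm, weight about 3 N, lifted clear in both views with the eye at left (~(190,167) in the crop). Now I lay it on the cover.

Run:
```python
from h import *
bot.move_pose([522,-57,150],q(.05)); st('over')
bot.line_to([522,-57,102],velocity=80); bot.hold(.2); st('pre')
print(bot.line_to([522,-57,78],velocity=12,f_stop=1.5)); s=st('touch')
bot.hold(.2); s=st('settled')
bot.gripper_to(50); st('open')
bot.line_to([522,-57,150],velocity=120); st('up')
```

```text
over t5.2 [522.1 -58.  150.1] F [ 0.  -0.5 -3. ] gap 25.4 gf 59.9
pre t6.2 [522.4 -57.  102.7] F [ 0.9 -0.7 -3.1] gap 24.9 gf 59.9
True
touch t7.3 [522.  -57.   90.9] F [-1.   0.1  4.9] gap 25.3 gf 60.8
settled t7.5 [522.  -57.   90.9] F [-1.2  0.5  5.7] gap 25.4 gf 60.8
open t7.8 [520.9 -56.8  89.2] F [ 0.1  0.7 -0.6] gap 50.3 gf 0.0
up t8.5 [521.7 -56.9 149.3] F [-1.1 -0.1 -0.6] gap 49.9 gf 0.0
```

Run:
```python
from h import *
bot.gripper_to(0)
bot.move_pose([400,-330,250],q(0)); st('aside')
for n in('top','side'):
    im,d,K,Ex,_=grab(n,n+'2.png'); np.savez(n+'2.npz',im=im,d=d)
    P=cloud(d,K,Ex); np.save(n+'P2.npy',P); X,Y,Z=P[...,0],P[...,1],P[...,2]
    g=(np.hypot(X-522,Y+57)<45)&(Z>92)&(Z<115)&(im.max(-1)<90); print(n,'grip',g.sum(),P[g].mean(0).round(1),np.percentile(P[g],[5,95],axis=0).round().tolist())
    for nm,y in(('eye',1),('plain',-60)): 
        g=(abs(X-522)<22)&(abs(Y-(-57+58*(1 if nm=='eye' else -1)))<18)&(Z>62)&(Z<85); print(nm,np.median(P[g],0).round(1))
t=np.load('top2.npz')['im'][140:260,280:400]; s=np.load('side2.npz')['im'][150:250,270:390]
cv2.imwrite('pics/c3.png',np.hstack([cv2.resize(t,(400,400),interpolation=2),cv2.resize(s,(400,400*100//120),interpolation=2).copy() if 0 else cv2.resize(s,(400,400),interpolation=2)])[...,::-1])
```

```text
aside t10.2 [ 400.4 -329.2  249.4] F [-0.1  0.6 -1. ] gap 0.1 gf 0.0
top grip 80 [519.  -57.8 103.9] [[510.0, -71.0, 98.0], [530.0, -46.0, 108.0]]
eye [518.3   1.1  71.1]
plain [ 524.6 -114.    70.7]
side grip 43 [521.7 -49.6 102.1] [[511.0, -62.0, 93.0], [533.0, -42.0, 107.0]]
eye [517.5   4.6  72.8]
plain [ 515.6 -114.4   71.8]
```

View pics/c3.png

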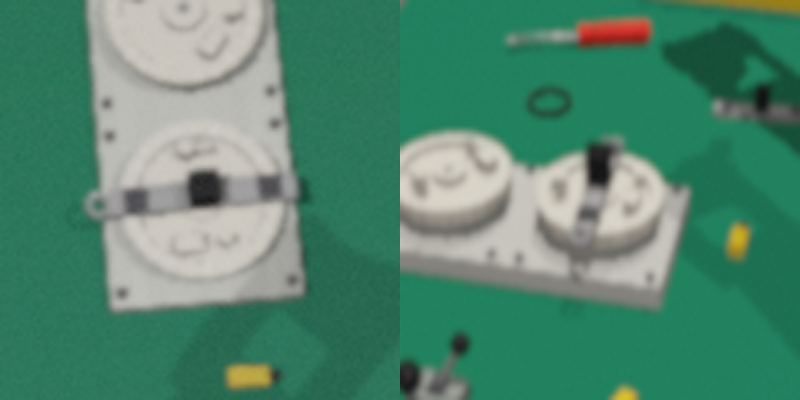

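The straightedge lies across the middle of the near cover between the ports, grip at crop (205,188), eye at left (98,204). Pressing the eye end first.

```bash
cat >> h.py <<'E'
def press(x,y,z0,zmin,psi,target=5.):
    """step down 0.25 mm at a time until target N, hold, report profile"""
    bot.hold(.25); b=np.mean([ (bot.hold(.03),bot.get_state()['contact_force'][2])[1] for _ in range(6)])
    z=z0; log=[]
    while z>zmin:
        z-=.25; bot.line_to([x,y,z],velocity=8); bot.hold(.04)
        s=bot.get_state(); f=s['contact_force'][2]-b; log.append((round(z,2),round(s['tool_pos'][2],1),round(f,1)))
        if f>target: break
    for _ in range(6):
        bot.hold(.1); print('hold F %.1f'%(bot.get_state()['contact_force'][2]-b))
    print(log)
E
python3 - <<'E'
from h import *
p=(519.1,.9)
bot.move_pose([*p,130],q(.05))
bot.line_to([*p,96],velocity=70); st('pre')
press(*p,94.5,85,.05,4.)
st('end')
E
```

```text
pre t12.3 [519.1   0.9  95.9] F [ 1.1 -0.1 -0. ] gap -0.2 gf 0.0
hold F 5.6
hold F 4.3
hold F 4.6
hold F 4.2
hold F 5.3
hold F 4.3
[(94.25, np.float64(94.2), np.float64(-0.3)), (94.0, np.float64(94.0), np.float64(-0.5)), (93.75, np.float64(93.7), np.float64(-0.2)), (93.5, np.float64(93.5), np.float64(-0.2)), (93.25, np.float64(93.2), np.float64(0.8)), (93.0, np.float64(93.0), np.float64(-0.2)), (92.75, np.float64(92.7), np.float64(0.7)), (92.5, np.float64(92.5), np.float64(-0.1)), (92.25, np.float64(92.2), np.float64(-0.2)), (92.0, np.float64(92.0), np.float64(-0.2)), (91.75, np.float64(91.8), np.float64(0.1)), (91.5, np.float64(91.5), np.float64(-0.0)), (91.25, np.float64(91.2), np.float64(-0.4)), (91.0, np.float64(91.0), np.float64(-0.6)), (90.75, np.float64(90.7), np.float64(-0.3)), (90.5, np.float64(90.7), np.float64(2.5)), (90.25, np.float64(90.7), np.float64(5.5))]
end t18.5 [519.2   0.9  90.7] F [-2.9  0.3  4.3] gap -0.1 gf 2.7
```

Run:
```python
from h import *
bot.line_to([519.1,.9,130],velocity=100)
p=(524.9,-114.9)
bot.line_to([*p,130],velocity=150)
bot.line_to([*p,96],velocity=70); st('pre')
press(*p,93.5,85,.05,4.)
st('end')
bot.line_to([*p,150],velocity=100); st('up')
```

```text
pre t20.6 [ 524.9 -114.9   95.9] F [ 0.3 -0.1  0.1] gap 0.1 gf 0.0
hold F 5.3
hold F 5.8
hold F 5.4
hold F 6.0
hold F 5.4
hold F 6.0
[(93.25, np.float64(93.2), np.float64(-0.6)), (93.0, np.float64(93.0), np.float64(-0.5)), (92.75, np.float64(92.8), np.float64(-0.6)), (92.5, np.float64(92.5), np.float64(-0.1)), (92.25, np.float64(92.3), np.float64(0.5)), (92.0, np.float64(92.0), np.float64(0.1)), (91.75, np.float64(91.7), np.float64(0.1)), (91.5, np.float64(91.5), np.float64(0.0)), (91.25, np.float64(91.2), np.float64(-0.1)), (91.0, np.float64(91.0), np.float64(0.4)), (90.75, np.float64(90.7), np.float64(0.1)), (90.5, np.float64(90.7), np.float64(2.2)), (90.25, np.float64(90.6), np.float64(5.0))]
end t25.6 [ 525.  -114.9   90.7] F [-3.3  0.5  6. ] gap 0.3 gf 2.7
up t26.4 [ 524.6 -114.8  149.2] F [-0.6 -0.2 -0.2] gap 0.0 gf 0.0
```

Both ends met stiff contact at the same height, with no sink, so the straightedge lies solid. The lever goes towards the robot.

Run:
```python
from h import *
bot.line_to([525,-115,240],velocity=200)
bot.move_pose([628,297,230],q(0)); st('over')
print(bot.line_to([628,297,102],velocity=120,f_stop=5)); st('beside')
print(bot.line_to([572,297,98],velocity=45,f_stop=9)); st('pushed')
s=bot.get_state()['tool_pos']
bot.line_to([s[0]+6,297,100],velocity=60); bot.line_to([s[0]+6,297,230],velocity=200); st('up')
bot.move_pose([400,-330,250],q(0)); st('aside')
for n in('top','side'):
    im,d,K,Ex,_=grab(n,n+'3.png'); np.savez(n+'3.npz',im=im,d=d)
    P=cloud(d,K,Ex); X,Y,Z=P[...,0],P[...,1],P[...,2]
    bl=(X>520)&(X<660)&(Y>240)&(Y<345)&(Z>75); print(n,'ball',np.median(P[bl],0).round(1))
t=np.load('top3.npz')['im'][90:290,190:490]; s=np.load('side3.npz')['im'][150:300,190:390]
cv2.imwrite('pics/c4.png',np.hstack([cv2.resize(t,(450,300),interpolation=2),cv2.resize(s,(350,300),interpolation=2)])[...,::-1])
```

```text
over t28.6 [628.5 295.6 230.3] F [ 0.  -0.4 -0.6] gap 0.1 gf 0.0
False
beside t29.8 [628.5 297.2 103.3] F [0.6 0.3 0.1] gap -0.2 gf 0.0
True
pushed t30.8 [581.7 296.9  98.5] F [4.8 1.7 1.4] gap -0.4 gf 2.4
up t31.8 [587.2 296.8 228.1] F [ 0.3 -0.7 -0.7] gap -0.3 gf 0.0
aside t34.1 [ 400.5 -329.5  250. ] F [ 0.2  0.2 -0. ] gap 0.0 gf 0.0
top ball [555.4 294.3 101.2]
side ball [555.8 304.3  98.8]
```

View pics/c4.png

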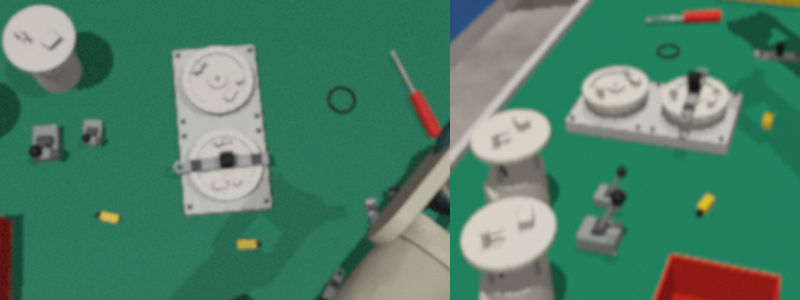

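The picture shows the lever ball leaning fully towards the robot (x≈556, about 38 mm from the pivot, so q≈0). The straightedge still lies across the near cover and the bystanders look undisturbed.

```bash
python3 -c "
from rig import bot
print(bot.job_done())"
```

```text
the job is handed in; nothing more can be done
None
```

I pressed both ends of the straightedge at about 5 N and neither sank, so it lies solid. I threw the lever fully towards the robot, left the straightedge across the near cover, and handed the job in at about 34 s.

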